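# Shift the bench gearbox into third

## Robot

A 7-joint arm with a two-finger parallel gripper is mounted at the origin on the work surface. World frame = base frame: x ahead of the robot, y to its left, z up, the work surface at z = 0. Lengths are in m, angles in rad, forces in N, time in s.
With the tool pointing down it reaches from about 0.4 to 0.9 m from the base axis. Payload 5.6 kg.
Tool frame: the origin (TCP) lies midway between the tips of the shut fingers; the grasp point (between the pads) lies 19 mm behind it; z points along the fingers, y is the line along which they close (so a half turn about z gives the same grasp; the last joint's range is limited). The gripper opens to 92 mm and grips with 3 to 60 N. Pads are 20 mm wide; open, the fingers measure 128 mm over their backs; the gripper's body (75 mm by 189 mm) begins 69 mm behind the grasp point.
Start: joints at [-1.267, 0.468, -0.012, 1.603, 0.006, 1.071, -0.056], TCP at [0.221, 0.611, 0.215] pointing down, gripper open.
Joint ranges: [-2.53, 2.53], [-0.31, 2.02], [-1.57, 1.55], [0.28, 2.44], [-1.29, 4.43], [0.15, 1.84], [-2.92, 2.92]. Speed limits (rad/s): [2.57, 2.57, 3.14, 3.14, 3.14, 3.14, 3.14].

## Interface

Orientations are given as a 3x3 rotation matrix whose columns are the frame's x, y, z axes.
In Python, from station import env, effector, solver, viewer, workorder, search_frame, tip_of gives the robot as it stands. Calls block until the motion is done:
- env.reach(position, orientation): joint-space move of the TCP to a pose.
- env.movel(position, frame=None, rate=0.15): straight line of the TCP; frame=None keeps the orientation; rate is the mean speed in m/s.
- env.goto_joints(angles): joint-space move.
- effector.release() and effector.grasp(squeeze=None): open the fingers fully, or close them until they stop; squeeze is the grip in N (None keeps the last).
- env.pause(seconds).
- solver.inverse_kinematics(position, orientation): joint angles nearest the present ones, or None.
- env.sense(): the state.
- viewer.read_camera(name): name is "side" or "top"; returns (picture, depth): 384x512x3 uint8, red, green, blue; 384x512 float32, m along the optical axis (not along the pixel's ray), 0 where there is no reading.
- viewer.camera_info(name): a dict with "intrinsics" (3x3 intrinsics, pixels), "eye" and "rotation" of the camera in the world. Camera axes: x right, y up, looking along -z (the intrinsics and any distortion apply to the point x, -y, -z); pixel columns grow to the right and rows downward; lengths in m; the calibration is good to about 2 mm. A picture is of the moment at which its call begins. camera_info takes no time and is no camera call.
A pose or a line that the arm cannot do raises env.PlanningError and nothing moves.
- workorder.finish_job(): hands the job in; it is judged then, once.
Trained networks look in the newest picture that a camera, given by its name, has taken for a name from the list of things; names that differ only in an ending like _2 or _b are one class to them, and where a whole thing is asked for, a point or a joint stands for the part that bears it (a point fixed in the world has none). Each returns a list of dicts, best first, with "score" (0 to 1); they miss things now and then, are a little off and sometimes report something else, mostly with a low value. They report only what shows in the picture. A call takes as long as a camera call.
- search_frame(camera, name): "at" ([x, y, z] in m, in world coordinates, good to about 4 mm: the middle of the surface that is visible of it).
- tip_of(camera, name): "at" ([x, y, z] in m, in world coordinates, good to about 4 mm: a listed point, or the origin of a listed thing).
The state is a dict: "t": time; "joint_positions": joint angles; "joint_velocities": joint speeds; "tau": joint torques, N m; "ee_pos": TCP position; "tcp_rot": TCP orientation; "wrist_force": force on the tool from outside, world axes, zero at the start; "moment": the same for the moment, N m; "gripper_width": finger opening in m; "grasp_force": force on a finger pad.
Only numpy, scipy, OpenCV 4.12 (cv2) and the standard library are available. Lean on these libraries where they do the work, as an engineer would, in place of code of your own. Each camera call takes 0.05 s, during which the arm holds its last target. There are 200 camera calls.

## Task

Select third gear on the gearbox bolted to the bench test stand, only by pushing the gear lever with the outside of the fingers: never take its knob or stem between them. The lever stands somewhere in the left-hand lane of its H gate: bring it to the cross channel, push it across to the right-hand lane and then forward, away from the robot, until it is fully home in the third slot (far right), without dipping it into the near right slot on the way. Then draw the hand clear, and leave the other parts on the bench where they are.

Things in the scene. Friction and masses are not known exactly. Their poses are not given: they have to be found in the camera images.
- gate (a point): Centre of the H gate, on the top face of its steel plate (116 x 96 mm, top 110 mm above the bench) on a finned aluminium gearbox with a dark base plate 240 x 200 x 12 mm. x axis forward (away from the robot, stand turned up to 0.3 rad), y left, z up. Two lanes along x at y = +17.6 and -17.6 mm, 14 mm wide, x -29 to +29 mm; a cross channel along y, 14 mm wide, at x = 0.
- slot3 (a point): Where the stem passes the plate's top when home in the third slot (far right): 22.5 mm forward and 17.6 mm right of the gate's centre, same axes. First slot is far left, second near left, fourth near right. Between the lanes stand two webs 21 mm wide, corners rounded to 4 mm beside the channel.
- knob (a point): Middle of the lever's black pear-shaped knob, 36 mm across at the middle, 24 mm above and below this point, on a 10 mm steel stem. z axis along the lever, up. 160 mm from the pivot, which lies 80 mm under the gate's centre: knob about 190 mm above the bench. From the gate's centre it is at x = 160 mm x sin(forward), y = -160 mm x sin(across).
- shift_across (a joint): Sideways lean of the lever, rad, positive to the right (gate -y), stops at -0.24 and +0.24. Left lane about -0.22, right lane +0.22. It can change only in the cross channel (forward lean within about 0.025 of 0). The lever stays where it is left; moving it takes about 2 N at the knob in any direction.
- shift_fwd (a joint): Forward lean of the lever, rad, positive forward (gate +x), 0 in the cross channel; stops at -0.29 (near end of a lane) and +0.29 (far end, fully home). Starts anywhere from -0.28 to +0.28, in the left lane.
- spur_gear: Dark steel gear, 38 mm diameter, 14 mm high, standing flat on the near left of the test stand's base plate. Origin at the centre of its underside. To be left alone.
- socket: Steel socket, 24 mm diameter, 38 mm high, standing on the near right of the base plate. Origin at the centre of its underside. To be left alone.
- damper: Aluminium shock damper lying on the bench right of the test stand, 150 mm long, 44 mm high. Origin under its middle. To be left alone.
- bolt_tin: Round tin of bolts, 68 mm diameter, 56 mm high, on the bench left of the test stand. Origin at the centre of its underside. To be left alone.
- screwdriver: Screwdriver, 200 mm long, lying on the bench on the left. To be left alone.
- fuel_tank: White plastic fuel tank with a black cap, 120 x 170 mm, 128 mm high, on the bench at the right. Origin at the centre of its underside. To be left alone.
- oil_bottle: Bottle, 60 mm diameter, 160 mm high, beyond the test stand. Origin at the centre of its underside. To be left alone.
- flywheel: Steel flywheel, 90 mm diameter, 21 mm high, lying on the bench on the right. Origin at the centre of its underside. To be left alone.

How it is judged:
By the outcome, as a careful person would: the job done as asked, in the order asked, and still so for the second after the job is handed in, with the robot touching nothing.
It also fails if it takes over 48 s, if anything falls off the work surface, if the arm or the gripper's body presses on something with over 40 N, if the wrist force passes 120 N, or if a joint passes its speed limit or range.

## Working session

There is one attempt and no reset: what is moved stays moved. The work goes in short steps, each a Python script; the robot and the scene stay as the last script left them, time stands still between calls to the robot, and variables do not carry over. Pictures are saved under pics/ and viewed, at most 10 in all, crops included, and the job is handed in when it is done.

```bash
mkdir -p pics; ls; python3 - <<'E'
from station import *
import cv2,numpy as np
for c in ("side","top"):
    p,d=viewer.read_camera(c); cv2.imwrite(f"pics/{c}0.png",p[:,:,::-1])
    i=viewer.camera_info(c); print(c,i["eye"],i["rotation"],i["intrinsics"])
    for n in ("gate","slot3","knob","shift_fwd","spur_gear","socket"):
        r=tip_of(c,n) if n!="shift_fwd" else search_frame(c,n)
        print(n,[(np.round(x["at"],4),round(x["score"],2)) for x in r[:2]])
print(env.sense()["t"])
E
```

```text
pics
side [ 0.07337153 -0.80563817  0.84421694] [[ 0.85217267  0.32644945 -0.4089407 ]
 [-0.52318836  0.51858354 -0.67627291]
 [-0.008699    0.79025431  0.61271727]] [[375.3927481    0.         262.15766134]
 [  0.         375.3927481  190.53441203]
 [  0.           0.           1.        ]]
gate [(array([0.5651, 0.0794, 0.1134]), 0.74)]
slot3 [(array([0.5944, 0.0581, 0.1144]), 0.78)]
knob [(array([0.5531, 0.1102, 0.1863]), 0.63)]
shift_fwd [(array([0.5507, 0.0952, 0.19  ]), 0.57), (array([0.5481, 0.029 , 0.0535]), 0.29)]
spur_gear [(array([0.4727, 0.0868, 0.0106]), 0.49)]
socket [(array([0.4771, 0.0187, 0.0107]), 0.4)]
top [ 0.4110573  -0.03990695  1.28404852] [[ 0.00356016  0.99142422 -0.13063435]
 [-0.99998399  0.00295508 -0.00482542]
 [-0.004398    0.13064944  0.99141887]] [[410.51815222   0.         252.73802399]
 [  0.         410.51815222 193.64207566]
 [  0.           0.           1.        ]]
gate [(array([0.5689, 0.0794, 0.1055]), 0.81), (array([0.5803, 0.2468, 0.0037]), 0.43)]
slot3 [(array([0.5885, 0.0689, 0.1095]), 0.72)]
knob [(array([0.5512, 0.1127, 0.1835]), 0.68)]
shift_fwd [(array([0.58  , 0.2426, 0.0537]), 0.66), (array([0.5469, 0.1096, 0.2047]), 0.59)]
spur_gear [(array([0.4754, 0.0915, 0.0157]), 0.59)]
socket [(array([0.4845, 0.0219, 0.0125]), 0.48)]
0.7
```

View pics/side0.png

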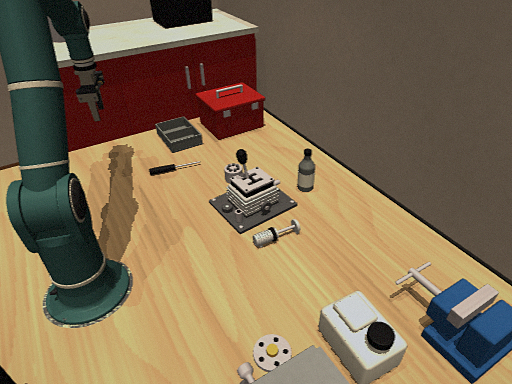

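View pics/top0.png

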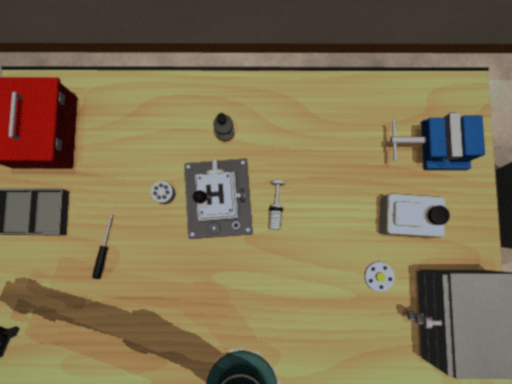

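The pictures show the H gate plate at about (215,193) in the top view. The black knob is at (200,197), left lane, near side. I'll measure the plate from depth.

```bash
cat > h.py <<'E'
from station import *
import cv2,numpy as np
def cloud(c):
    p,d=viewer.read_camera(c); i=viewer.camera_info(c); K=i["intrinsics"]
    v,u=np.mgrid[:d.shape[0],:d.shape[1]]
    P=np.stack([(u-K[0,2])/K[0,0]*d,-(v-K[1,2])/K[1,1]*d,-d],-1)
    W=P@np.array(i["rotation"]).T+np.array(i["eye"]); W[d<=0]=np.nan
    return p,W
def near(W,z0,z1,c=(0.568,0.08),r=0.09):
    return (np.hypot(W[...,0]-c[0],W[...,1]-c[1])<r)&(W[...,2]>z0)&(W[...,2]<z1)
E
python3 - <<'E'
from h import *
for c in ("side","top"):
    ps=[];ks=[];bs=[]
    for k in range(4):
        p,W=cloud(c)
        ps.append(W[near(W,.103,.118)]); ks.append(W[near(W,.165,.23)]); bs.append(W[near(W,.004,.02,r=.18)])
    for nm,q in (("plate",ps),("base",bs)):
        q=np.vstack(q); h=q[:,:2].astype(np.float32)
        print(c,nm,len(q),q[:,2].mean().round(4),cv2.minAreaRect(h))
    k=np.vstack(ks); print("knob",len(k),k.min(0),k.max(0),k.mean(0))
p,W=cloud("top"); cv2.imwrite("pics/crop.png",cv2.resize(p[150:245,170:265,::-1],None,fx=6,fy=6,interpolation=cv2.INTER_CUBIC))
for n in ("gate","slot3","knob"):
  for c in("side","top"):
    L=[]
    for k in range(5):
        viewer.read_camera(c); r=tip_of(c,n)
        if r and r[0]["score"]>.4: L.append(r[0]["at"])
    print(n,c,len(L),np.round(np.mean(L,0),4),np.round(np.std(L,0),4))
print(env.sense()["t"])
E
```

```text
side plate 2616 0.1104 ((0.5685719847679138, 0.07763522863388062), (0.12171629071235657, 0.10355047881603241), 5.172303199768066)
side base 5568 0.0122 ((0.5628132224082947, 0.06913386285305023), (0.32917648553848267, 0.35814324021339417), 64.256103515625)
knob 550 [0.53187615 0.08852803 0.16590278] [0.5679945  0.12612002 0.21382577] [0.54646074 0.1012871  0.19388126]
top plate 4543 0.1089 ((0.5658106207847595, 0.07677247375249863), (0.11680038273334503, 0.09626971185207367), 4.795088768005371)
top base 11195 0.011 ((0.5670409202575684, 0.07725965976715088), (0.3494056761264801, 0.35400742292404175), 79.76106262207031)
knob 593 [0.53072876 0.09129511 0.17483583] [0.56496553 0.12785915 0.21374418] [0.54674419 0.10803231 0.20212415]
gate side 4 [0.5671 0.0802 0.1097] [0.0018 0.0019 0.0012]
gate top 5 [0.5665 0.0789 0.1074] [0.0003 0.001  0.0006]
slot3 side 5 [0.5932 0.0591 0.114 ] [0.0004 0.0011 0.0016]
slot3 top 5 [0.5901 0.0651 0.1082] [0.0007 0.0013 0.0009]
knob side 5 [0.5376 0.0922 0.1508] [0.0283 0.0372 0.0706]
knob top 5 [0.5493 0.1125 0.184 ] [0.0017 0.0014 0.001 ]
4.15
```

View pics/crop.png

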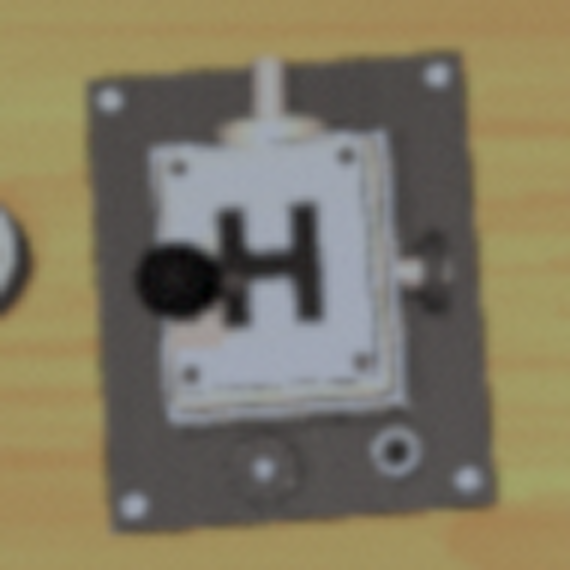

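Gate centre is about (0.566, 0.0775) with yaw about +0.085. The knob is at gate (-15, +33) mm, so forward lean is about -0.09. I'll close the fingers, come down behind the knob and push it forward towards the channel.

```bash
cat >> h.py <<'E'
G=np.array([.5665,.0775]); a=.085
X=np.array([np.cos(a),np.sin(a)]); Y=np.array([-X[1],X[0]])
def R():
    s=np.sign(env.sense()["tcp_rot"][:2,1]@Y); y=np.r_[s*Y,0]; z=np.array([0,0,-1.])
    return np.c_[np.cross(y,z),y,z]
def w(x,y,z): return np.r_[G+x*X+y*Y,z]
def gate(p): d=np.asarray(p)[:2]-G; return np.array([d@X,d@Y])
def stat(m=""):
    s=env.sense(); f=s["wrist_force"]
    print(m,"t",round(s["t"],2),"tcp",np.round(1e3*gate(s["ee_pos"]),1),round(s["ee_pos"][2],4),"F",np.round([f[:2]@X,f[:2]@Y,f[2]],1))
def knob(c="top"):
    # dark points of the knob; its extent in x,y, gate mm
    p,W=cloud(c); m=near(W,.178,.217)&(p.max(-1)<70)
    q=W[m]; g=np.array([gate(i) for i in q])*1e3
    r=tip_of(c,"knob")
    print(c,"knob lo",np.percentile(g,3,0).round(1),"hi",np.percentile(g,97,0).round(1),"net",[(np.round(gate(i["at"])*1e3,1),round(i["score"],2)) for i in r[:1]])
    return p
E
python3 - <<'E'
from h import *
effector.grasp(10)
env.reach(w(-.064,.034,.26),R()); env.movel(w(-.064,.034,.168),rate=.1); stat("down")
knob();knob("side")
env.movel(w(-.045,.034,.168),rate=.05); stat()
for x in (-.040,-.036,-.032):
    env.movel(w(x,.034,.168),rate=.03); stat("push")
knob();p=knob("side"); cv2.imwrite("pics/s1.png",cv2.resize(p[120:240,190:320,::-1],None,fx=4,fy=4,interpolation=cv2.INTER_CUBIC))
E
```

```text
down t 8.64 tcp [-63.5  34.1] 0.1686 F [-0.6  0.6 -1. ]Traceback (most recent call last):
  File "<stdin>", line 4, in <module>
  File "h.py", line 26, in knob
    print(c,"knob lo",np.percentile(g,3,0).round(1),"hi",np.percentile(g,97,0).round(1),"net",[(np.round(gate(i["at"])*1e3,1),round(i["score"],2)) for i in r[:1]])
                      ~~~~~~~~~~~~~^^^^^^^
    return _quantile_unchecked(
        a, q, axis, out, overwrite_input, method, keepdims, weights)
    return _ureduce(a,
                    func=_quantile_ureduce_func,
    ...<5 lines>...
                    overwrite_input=overwrite_input,
                    method=method)
    r = func(a, **kwargs)
    result = _quantile(arr,
                       quantiles=q,
    ...<2 lines>...
                       out=out,
                       weights=wgt)
    slices_having_nans = np.isnan(arr[-1, ...])
                                  ~~~^^^^^^^^^
IndexError: index -1 is out of bounds for axis 0 with size 0
```

The arm hides the knob from the top camera here, so I'll guard the helper and carry on.

```bash
sed -i 's/    q=W\[m\]; g=/    if m.sum()<15: print(c,"hidden"); return p\n    q=W[m]; g=/' h.py
python3 - <<'E'
from h import *
knob("side")
env.movel(w(-.045,.034,.168),rate=.08); stat()
for x in (-.040,-.036,-.032):
    env.movel(w(x,.034,.168),rate=.04); stat("push")
knob();p=knob("side"); cv2.imwrite("pics/s1.png",cv2.resize(p[120:240,190:320,::-1],None,fx=4,fy=4,interpolation=cv2.INTER_CUBIC))
E
```

```text
side knob lo [-73.7  15.3] hi [-7.8 42.6] net [(array([-14.7,  34.2]), 0.66)]
 t 9.23 tcp [-44.9  33.9] 0.1679 F [-0.7  0.   0. ]
push t 9.51 tcp [-40.3  34. ] 0.1679 F [-1.   0.6  0.7]
push t 9.76 tcp [-36.   34.1] 0.168 F [-0.1 -0.5  0.5]
push t 10.01 tcp [-31.7  34. ] 0.168 F [-0.7 -0.6  0.5]
top hidden
side knob lo [-42.1  14.5] hi [-0.4 43.1] net [(array([-5.5, 35.2]), 0.5)]
```

View pics/s1.png

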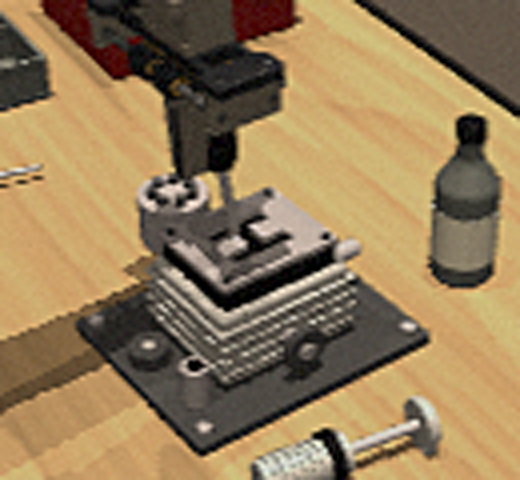

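The fingers are behind the knob at (220,150), and the knob has moved forward to about -5 mm. I'll push the rest of the way to the channel, then go round to its left side.

```bash
python3 - <<'E'
from h import *
env.movel(w(-.0275,.034,.168),rate=.03); stat("push")
knob("side");knob("side")
env.movel(w(-.045,.034,.168),rate=.1)
env.movel(w(-.045,.090,.168),rate=.12)
env.movel(w(0,.090,.168),rate=.12);stat()
knob();p=knob("side");knob("side"); cv2.imwrite("pics/s2.png",cv2.resize(p[120:240,190:320,::-1],None,fx=4,fy=4,interpolation=cv2.INTER_CUBIC))
E
```

```text
push t 10.46 tcp [-27.2  34. ] 0.168 F [-1.1 -0.2  0.4]
side knob lo [-37.3  14.1] hi [ 5.  43.7] net [(array([ 1.8, 35.1]), 0.65)]
side knob lo [-37.9  14.3] hi [ 5.3 43.9] net [(array([ 25.6, 168.9]), 0.68)]
 t 12.12 tcp [-0.5 89.2] 0.1676 F [-0.3 -0.6 -0.6]
top knob lo [-4.  35.1] hi [13.7 49.7] net [(array([-1.1, 36.9]), 0.55)]
side knob lo [-16.   15.9] hi [ 7.6 87.3] net [(array([-2.6, 35.6]), 0.64)]
side knob lo [-15.7  16.5] hi [ 6.6 88. ] net [(array([-1.9, 36.9]), 0.73)]
```

View pics/s2.png

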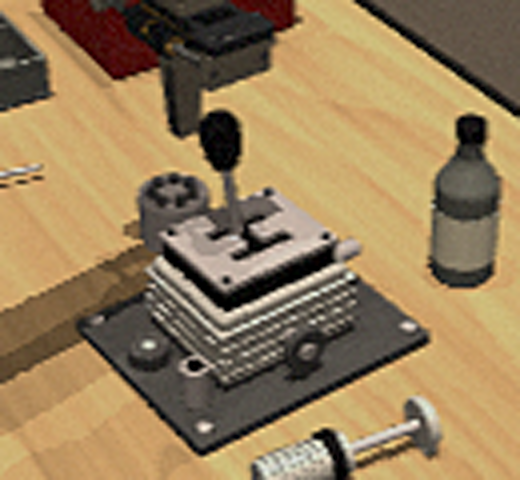

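The stem at (238,215) lines up with the cross channel, with knob x about -1 mm. I'll push it across while watching the force.

```bash
python3 - <<'E'
from h import *
for y in (.075,.065,.058,.05,.04,.03,.02,.012,.006,.002):
    env.movel(w(0,y,.168),rate=.07); stat("push")
    f=env.sense()["wrist_force"]
    if f[:2]@Y>9: print("stop");break
knob();p=knob("side");knob("side"); cv2.imwrite("pics/s3.png",cv2.resize(p[120:240,190:320,::-1],None,fx=4,fy=4,interpolation=cv2.INTER_CUBIC))
E
```

```text
push t 12.79 tcp [ 0.1 74.1] 0.1681 F [ 0.3 -0.7 -0.7]
push t 13.08 tcp [ 0.1 64.4] 0.1681 F [ 0.7 -1.   0.3]
push t 13.33 tcp [ 0.  57.4] 0.168 F [ 0.4 -0.2  0. ]
push t 13.6 tcp [-0.  49.1] 0.168 F [ 0.6 -0.7  0.2]
push t 13.89 tcp [-0.  38.9] 0.168 F [-0.3 -0.1 -0.7]
push t 14.18 tcp [-0. 29.] 0.168 F [0.3 0.1 0. ]
push t 14.47 tcp [-0.1 19. ] 0.1679 F [-0.2  0.1  0.5]
push t 14.74 tcp [-0.1 11.2] 0.1679 F [ 0.2 -0.1 -0.2]
push t 14.99 tcp [-0.   5.4] 0.168 F [-0.  -0.1  0.1]
push t 15.24 tcp [0.  1.6] 0.168 F [ 0.7  0.1 -0.1]
top knob lo [-19.1 -49.1] hi [  7.8 -29.5] net [(array([-93.8,  19. ]), 0.66)]
side knob lo [-16.1 -50.1] hi [6.3 9.1] net [(array([  1.4, -29.2]), 0.69)]
side knob lo [-16.8 -49.4] hi [ 6.1 12. ] net [(array([  0.9, -29.8]), 0.74)]
```

View pics/s3.png

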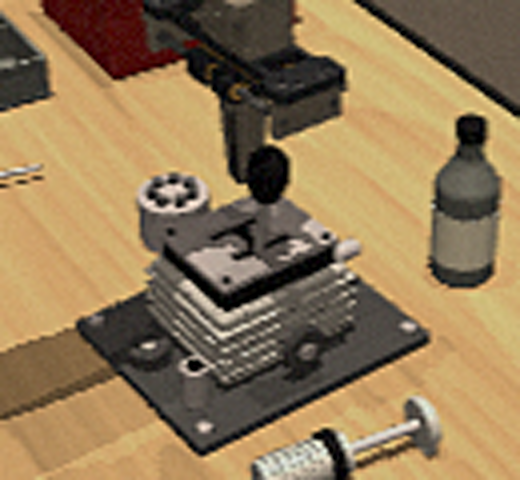

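The lever is across, with the knob at (268,172) and gate y about -33 mm. I'll nudge it fully into the lane, go round behind it and push forward until the stop is felt.

```bash
python3 - <<'E'
from h import *
env.movel(w(0,-.0015,.168),rate=.03); stat("lane")
env.movel(w(0,.022,.168),rate=.1)
env.movel(w(-.062,.022,.168),rate=.15)
env.movel(w(-.062,-.036,.168),rate=.15); stat("behind"); knob("side")
for x in (-.035,-.025,-.015,-.005,.003,.010,.014,.016,.017,.018,.019,.020,.021,.022):
    env.movel(w(x,-.036,.168),rate=.07); stat("push")
    if env.sense()["wrist_force"][:2]@X<-8: print("stop");break
p=knob("side"); cv2.imwrite("pics/s4.png",cv2.resize(p[120:240,190:320,::-1],None,fx=4,fy=4,interpolation=cv2.INTER_CUBIC))
E
```

```text
lane t 15.81 tcp [-0.  -1.7] 0.1679 F [0.3 0.6 0.3]
behind t 17.29 tcp [-61.5 -35.7] 0.1679 F [-0.4  0.5 -0.6]
side knob lo [-71.9 -53.5] hi [  1.6 -26. ] net [(array([  1.2, -31.5]), 0.44)]
push t 17.93 tcp [-35.1 -36. ] 0.1677 F [-0.1 -0.3 -0.4]
push t 18.22 tcp [-24.9 -36.1] 0.1679 F [-0.5  0.3 -0.3]
push t 18.51 tcp [-14.8 -36. ] 0.1679 F [-0.1 -1.4  0.4]
push t 18.8 tcp [ -4.7 -35.9] 0.1679 F [ 0.3  0.8 -0.4]
push t 19.07 tcp [  3.2 -35.9] 0.1679 F [-0.5 -0.  -0.3]
push t 19.32 tcp [ 10.2 -36. ] 0.1679 F [-0.4 -0.2  0.3]
push t 19.57 tcp [ 14.1 -36. ] 0.1679 F [-0.8 -0.4 -0.5]
push t 19.82 tcp [ 16. -36.] 0.1679 F [-1.7  0.6 -0.2]
push t 20.07 tcp [ 17.  -36.1] 0.168 F [-1.4  0.1 -1.3]
push t 20.32 tcp [ 18.1 -36.1] 0.168 F [-1.6  0.3 -1.1]
push t 20.57 tcp [ 19. -36.] 0.168 F [-0.8 -0.7 -0.9]
push t 20.82 tcp [ 19.7 -36. ] 0.1679 F [-3.  -0.8 -1.2]
push t 21.07 tcp [ 20.4 -36. ] 0.1677 F [-3.9 -0.4 -1. ]
push t 21.32 tcp [ 21. -36.] 0.1676 F [-4.7 -0.1 -0.8]
side knob lo [ 10.5 -53.9] hi [ 50.4 -26.3] net [(array([ 46.9, -28.4]), 0.39)]
```

View pics/s4.png

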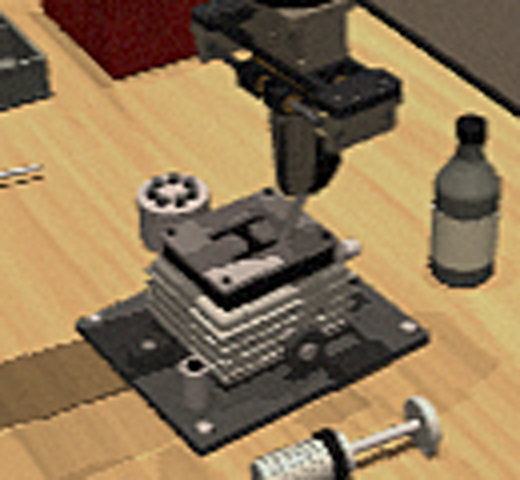

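The stem is in the far right slot at (295,215). The force is rising and the tool lags its target, so it is at the stop. I'll give one firm last press, withdraw and check.

```bash
python3 - <<'E'
from h import *
for x in (.025,.028): env.movel(w(x,-.036,.168),rate=.03); env.pause(.2); stat("press")
env.movel(w(-.06,-.036,.168),rate=.12)
env.movel(w(-.08,-.036,.32),rate=.15)
env.reach(w(-.16,.2,.32),R()); stat("clear")
knob();knob("side");p=knob("side");q=knob()
f=lambda i:cv2.resize(i[:,:,::-1],None,fx=4,fy=4,interpolation=cv2.INTER_CUBIC)
cv2.imwrite("pics/s5.png",np.hstack([f(p[130:230,205:305]),f(q[150:250,165:265])]))
E
```

```text
press t 21.87 tcp [ 22.7 -35.9] 0.1673 F [-9.1  0.3 -0. ]
press t 22.32 tcp [ 24.3 -35.8] 0.1669 F [-11.4   0.4   2.3]
clear t 25.36 tcp [-159.3  198.7] 0.3197 F [-0.3  0.3  0.3]
top knob lo [ 28.8 -49.6] hi [ 59.6 -22.4] net [(array([ 46.7, -29.4]), 0.53)]
side knob lo [ 29.3 -51.6] hi [ 57.  -27.3] net [(array([ 48.9, -32. ]), 0.61)]
side knob lo [ 30.6 -52.3] hi [ 56.7 -26.4] net [(array([ 49.7, -32. ]), 0.49)]
top knob lo [ 29.2 -49.6] hi [ 59.7 -22.1] net [(array([ 46.3, -33.6]), 0.68)]
```

View pics/s5.png

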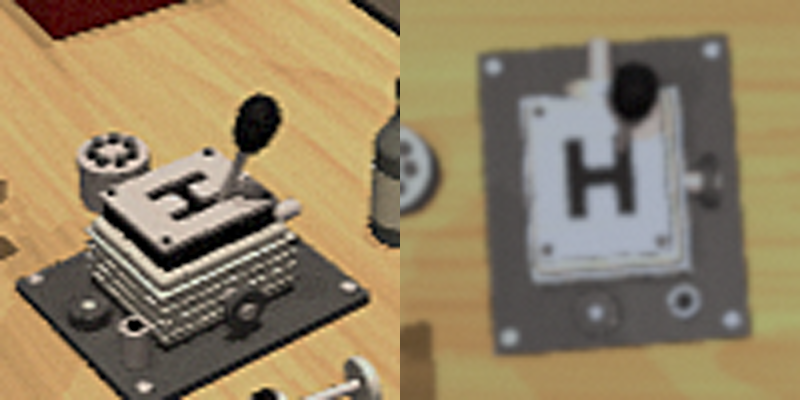

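Both views show the lever fully home in the far right slot: knob at about +46 mm forward, -34 mm across. The gear, socket and damper in view have not moved, and the hand is clear.

```bash
python3 -c "
from station import *
print(workorder.finish_job())"
```

```text
the job is handed in; nothing more can be done
None
```

Third gear is selected: the lever was only pushed with the outside of the closed fingers and sits at the far-right stop, the hand is clear, and the job was handed in at about 26 s; no verdict was returned.

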